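# Walk the cooling block round to the stop rail

### The arm

A 7-joint arm with a two-finger parallel gripper is mounted at the origin on the work surface. World frame = base frame: x ahead of the robot, y to its left, z up, the work surface at z = 0. Lengths are in m, angles in rad, forces in N, time in s.
With the tool pointing down it reaches from about 0.35 to 0.9 m from the base axis. Payload 19.9 kg.
Tool frame: the origin (TCP) lies between the finger pads; the fingertips stand 19 mm ahead of it and the grasp point (between the pads) is the TCP; z points along the fingers, y is the direction in which the jaws open and shut (so a half turn about z gives the same grasp; the last joint's range is limited). The gripper opens to 94 mm and grips with 3 to 60 N. Pads are 16 mm wide; open, the fingers measure 119 mm over their backs; the gripper's body (75 mm by 177 mm) begins 78 mm behind the grasp point.
Start: joints at [1.093, 0.417, -0.01, 1.614, 0.005, 1.111, -0.053], TCP at [0.264, -0.566, 0.224] pointing down, gripper open.
Joint ranges: [-2.81, 2.81], [-0.39, 2.02], [-1.27, 1.25], [0.06, 2.57], [-1.19, 4.33], [0.19, 2], [-2.82, 2.82]. Speed limits (rad/s): [1.89, 1.89, 2.39, 2.39, 3.01, 3.01, 3.01].

### API

Orientations are given as a 3x3 rotation matrix whose columns are the frame's x, y, z axes.
In Python, from rig import robot gives the robot as it stands. Calls block until the motion is done:
- robot.move_ptp(position, orientation): joint-space move of the TCP to a pose.
- robot.move_linear(position, velocity=0.15, frame=None, threshold=None): straight line of the TCP; frame=None keeps the orientation; velocity is the mean speed in m/s. With threshold (N) it stops when the force on the tool has changed by that much, and returns True; else False.
- robot.goto_joints(angles): joint-space move.
- robot.gripper_to(opening): finger opening in m; the grip force is fixed at half the most; returns when the fingers have stopped.
- robot.pause(seconds).
- robot.ik(position, orientation): joint angles nearest the present ones, or None.
- robot.get_state(): the state.
- robot.grab_frame(name): name is "side" or "top"; returns the picture (420x560x3 uint8, red, green, blue); there is no depth.
- robot.camera_info(name): a dict with "fx", "fy", "cx", "cy" (pixels), "rvec" (rotation vector, rad) and "tvec" (3), from world to camera coordinates, as OpenCV has them. Camera axes: x right, y down, z forward; pixel columns grow to the right and rows downward; lengths in m; the calibration is good to about 2 mm. A picture is of the moment at which its call begins. camera_info takes no time and is no camera call.
A pose or a line that the arm cannot do raises robot.PlanningError and nothing moves.
- robot.sign_off(): hands the job in, once; it reports no verdict.
The state is a dict: "time": time; "qpos": joint angles; "joint_vel": joint speeds; "effort": joint torques, N m; "ee_pos": TCP position; "tool_rot": TCP orientation; "force": force on the tool from outside, world axes, zero at the start; "moment": the same for the moment, N m; "opening": finger opening in m.
Only numpy, scipy, OpenCV 4.12 (cv2) and the standard library are available. Lean on these libraries where they do the work, as an engineer would, in place of code of your own. Each camera call takes 0.05 s, during which the arm holds its last target.

### The job

The heavy aluminium cooling block stands turned the wrong way in front of the steel stop rail that holds it square for pipetting. Walk it round with fingertip pushes on its corners - do not grip it, tip it or lift it - until the long side next to its row of large wells faces the rail, and push that side home flush against the rail, not overhanging either end. Leave the tubes standing in their wells and do not disturb the other things on the bench.

Things in the scene. Friction and masses are not known exactly. Their poses are not given: they have to be found in the camera images.
- rail: stop rail: fixed stainless angle, 360 mm long (y), 35 mm deep (x), upright leaf 5 mm thick, 30 mm high. Origin on the leaf's front face, at bench height, halfway along; x points out of the back of the rail, so the block stands on its -x side; y along it, z up. Place and heading vary.
- block: cooling block, aluminium, 100 (x) by 140 (y) mm, 1.1 to 1.6 kg, on four 3 mm feet at x +-27, y +-40 mm; flat upright sides 3 to 43 mm above the bench; smooth, 4 to 8 N slide it. Origin on the bench below its centre, z up. Five large wells (17 mm) along its +x long side, which must end against the rail; small wells (11 mm) on the -x half. Starts 145-175 mm (centre) before the rail, turned 80-180 degrees away
- back_left (a point): point on the block's upright edge at the +y end of its large-well long side (block frame x +50, y +70, z 20 mm); moves with the block
- back_right (a point): point on the block's upright edge at the -y end of its large-well long side (block frame x +50, y -70, z 20 mm); moves with the block
- tube_a: capped 2 ml tube, 13 mm across the cap, 47 mm high, 10 g, standing loose in a small well of the block (block frame x -6, y -36 mm); origin at its underside, 11 mm above the bench; its cap's top stands 58 mm above the bench
- tube_b: capped 2 ml tube, 13 mm across the cap, 47 mm high, 10 g, standing loose in a small well of the block (block frame x -6, y 18 mm); origin at its underside, 11 mm above the bench; its cap's top stands 58 mm above the bench
- tube_c: capped 2 ml tube, 13 mm across the cap, 47 mm high, 10 g, standing loose in a small well of the block (block frame x -30, y 36 mm); origin at its underside, 11 mm above the bench; its cap's top stands 58 mm above the bench
- tube_rack: white tube rack 50 x 130 mm with five capped tubes fixed in it, 90 mm high in all; bystander beside the rail; origin at the centre of its underside
- reagent_bottle: amber reagent bottle, 64 mm across, 130 mm high; bystander; origin at the centre of its underside
- timer: yellow timer lying flat, 62 x 68 x 18 mm; bystander; origin at the centre of its underside
- tape_roll: roll of paper tape lying flat, 80 mm across, 19 mm high; bystander; origin at the centre of its underside
Not all that is in view belongs to the job. What is shaped like the block but yellow is not meant.

How it is judged:
At the end, for the whole second after the job is handed in: The block stands still and flat on the bench with its large-well long side along the rail's face: both ends of that side within 4 mm of the face and within the rail's length; the three tubes still in their wells, the bystanders within 20 mm of where they stood (x of back_left in the frame of rail between -0.004 and 0.003 m and y of back_left in the frame of rail between -0.182 and 0.182 m and x of back_right in the frame of rail between -0.004 and 0.003 m and y of back_right in the frame of rail between -0.182 and 0.182 m and x of block in the frame of rail below -0.04 m and linear speed of block below 0.01 m/s and height (world z) of block below 0.003 m and angle between block's own z axis and vertical below 0.05 rad and not (z of tube_a in the frame of block above 0.026 m or z of tube_a in the frame of block below 0 m) and not (z of tube_b in the frame of block above 0.026 m or z of tube_b in the frame of block below 0 m) and not (z of tube_c in the frame of block above 0.026 m or z of tube_c in the frame of block below 0 m) and distance of each of tube_rack, reagent_bottle, timer, tape_roll from where it was at the start of the episode below 0.02 m); the robot touches nothing.
It fails at once if the block is lifted more than 6 mm off the bench (height (world z) of block above 0.006 m).
It fails at once if the block is tipped more than about 7 degrees (angle between block's own z axis and vertical above 0.12 rad).
It fails at once if a tube comes 15 mm up out of its well or falls out ((z of tube_a in the frame of block above 0.026 m or z of tube_a in the frame of block below 0 m) or (z of tube_b in the frame of block above 0.026 m or z of tube_b in the frame of block below 0 m) or (z of tube_c in the frame of block above 0.026 m or z of tube_c in the frame of block below 0 m)).
It fails at once if the tube rack, bottle, timer or tape roll is moved more than 20 mm (distance of any of tube_rack, reagent_bottle, timer, tape_roll from where it was at the start of the episode above 0.02 m).
It also fails if it takes over 67 s, if anything falls off the work surface, if the arm or the gripper's body presses on something with over 40 N, if the wrist force passes 120 N, or if a joint passes its speed limit or range.

## Working session

There is one attempt and no reset: what is moved stays moved. The work goes in short steps, each a Python script; the robot and the scene stay as the last script left them, time stands still between calls to the robot, and variables do not carry over. Pictures are saved under pics/ and viewed, and the job is handed in when it is done.

```bash
ls; mkdir -p pics; python3 - <<'E'
from rig import robot
import cv2,numpy as np
for n in("side","top"):
    f=robot.grab_frame(n); cv2.imwrite(f"pics/{n}0.png",f[...,::-1]); print(n,robot.camera_info(n))
s=robot.get_state();print(s['time'],s['ee_pos'],s['tool_rot'],s['force'],s['opening'])
E
```

```text
pics
side {'fx': 458.4335484402874, 'fy': 458.4335484402874, 'cx': 285.1348389343811, 'cy': 206.75162177108, 'rvec': array([ 0.85601723, -2.29899656,  1.28907884]), 'tvec': array([0.40121747, 0.19036837, 0.92658479])}
top {'fx': 408.86218087894326, 'fy': 408.86218087894326, 'cx': 280.2778520268771, 'cy': 215.972003087727, 'rvec': array([ 2.14714862, -2.18597941,  0.08095569]), 'tvec': array([0.03877658, 0.54825217, 0.85221927])}
0.1 [ 0.2642766  -0.5660454   0.22390415] [[ 9.06099195e-01  4.23064994e-01 -5.09806968e-04]
 [ 4.23065296e-01 -9.06098725e-01  9.25738608e-04]
 [-7.02878448e-05 -1.05449264e-03 -9.99999442e-01]] [ 0.14422637 -0.59986098  0.04149915] 0.09405649360868455
```

View pics/top0.png

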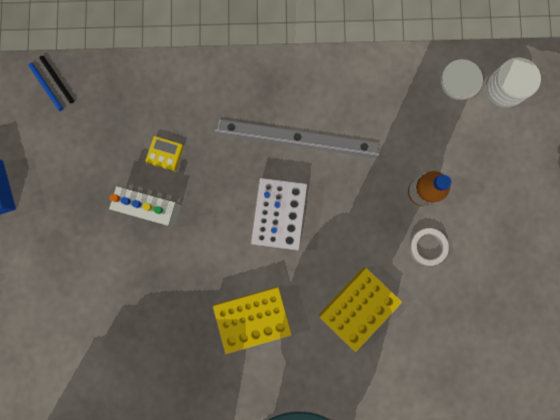

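View pics/side0.png

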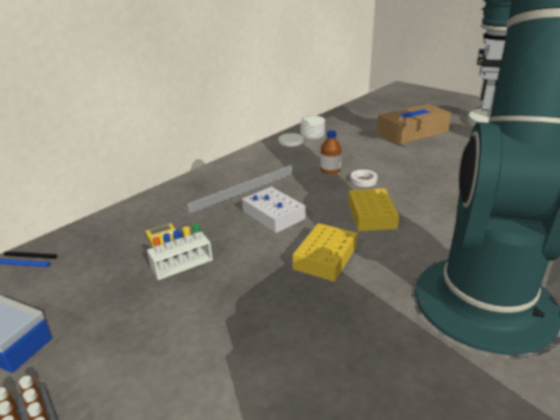

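```bash
cat > h.py <<'E'
import cv2,numpy as np
def cam(c):
    R,_=cv2.Rodrigues(c['rvec']); K=np.array([[c['fx'],0,c['cx']],[0,c['fy'],c['cy']],[0,0,1]]); return K,R,np.array(c['tvec'])
def px2w(c,px,z):
    K,R,t=cam(c); C=-R.T@t
    px=np.atleast_2d(px).astype(float); d=(np.c_[px,np.ones(len(px))]@np.linalg.inv(K).T)@R
    return C+d*((z-C[2])/d[:,2])[:,None]
def w2px(c,p):
    K,R,t=cam(c); q=(np.atleast_2d(p)@R.T+t)@K.T; return q[:,:2]/q[:,2:]
E
python3 - <<'E'
import cv2
f=cv2.imread('pics/top0.png')
c=f[105:260,205:390]; cv2.imwrite('pics/crop0.png',cv2.resize(c,None,fx=4.2,fy=3.8*4.2/3.8*0.9,interpolation=cv2.INTER_CUBIC) if 0 else cv2.resize(c,(740,600*155*740//(185*620) if 0 else 620-20),interpolation=cv2.INTER_CUBIC))
s=cv2.imread('pics/side0.png')[150:260,170:330]; cv2.imwrite('pics/crops0.png',cv2.resize(s,None,fx=5,fy=5,interpolation=cv2.INTER_CUBIC))
E
```

```text
(no output)
```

View pics/crop0.png

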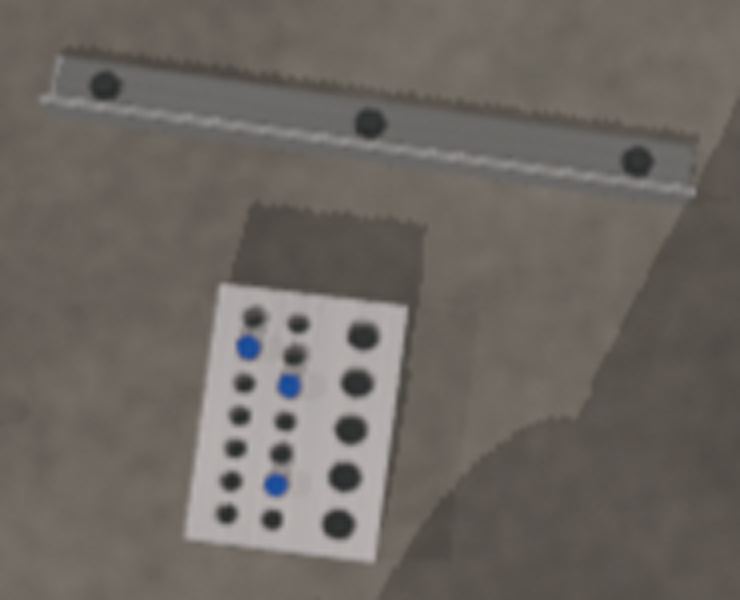

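View pics/crops0.png

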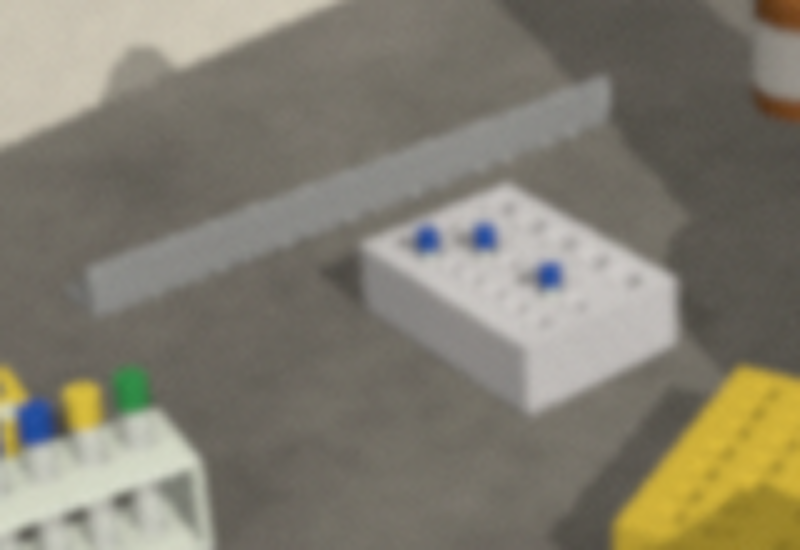

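```bash
cat >> h.py <<'E'
def block_pose(f,c,cen=None):
    """pose of block from top view: centre xy, yaw of block +x axis"""
    hsv=cv2.cvtColor(f,cv2.COLOR_RGB2HSV)
    m=((hsv[...,2]>140)&(hsv[...,1]<45)).astype(np.uint8)*255
    m[:60]=0; m[:,:170]=0; m[:, 395:]=0
    m=cv2.morphologyEx(m,cv2.MORPH_CLOSE,np.ones((13,13)))
    m=cv2.morphologyEx(m,cv2.MORPH_OPEN,np.ones((9,9)))
    cs,_=cv2.findContours(m,cv2.RETR_EXTERNAL,cv2.CHAIN_APPROX_NONE)
    k=max(cs,key=cv2.contourArea)
    w=px2w(c,k[:,0,:],0.043)[:,:2]
    r=cv2.minAreaRect((w*1000).astype(np.float32)); b=cv2.boxPoints(r)/1000
    return r,b,cv2.contourArea(k),m,w
E
python3 - <<'E'
from rig import robot
from h import *
c=robot.camera_info("top");K,R,t=cam(c);print("C",-R.T@t)
f=cv2.imread('pics/top0.png')[...,::-1].copy()
r,b,a,m,w=block_pose(f,c);print(r,a);print(b)
for i in range(4):print(np.linalg.norm(b[i]-b[i-1]))
# blue caps
hsv=cv2.cvtColor(f,cv2.COLOR_RGB2HSV)
mb=((hsv[...,0]>105)&(hsv[...,0]<125)&(hsv[...,1]>130)).astype(np.uint8)
n,l,st,ce=cv2.connectedComponentsWithStats(mb)
for i in range(1,n):
  if st[i,4]>8: print(st[i,4],ce[i],px2w(c,ce[i],.058))
# rail: bright leaf top line: per column, find max gradient row
g=cv2.cvtColor(f,cv2.COLOR_RGB2GRAY).astype(float)
pts=[]
for u in range(222,376,3):
    v0=130+(u-215)*(153-130)/(378-215)
    lo=int(v0-4); col=g[lo:lo+10,u]; pts.append((u,lo+col.argmax()))
pts=np.array(pts,float); p=np.polyfit(pts[:,0],pts[:,1],1);print(p,np.abs(np.polyval(p,pts[:,0])-pts[:,1]).max())
print(f[120:142,240].tolist())
for u in(215,378.5): print(u,np.polyval(p,u),px2w(c,(u,np.polyval(p,u)),.03))
for n_,q,z in [("timer",(165,154),.018),("rack",(143,205),.06),("bottle",(425,190),0),("tape",(430,247),.019),("tapeL",(411,247),.019)]: print(n_,px2w(c,q,z))
my=((hsv[...,0]>20)&(hsv[...,0]<32)&(hsv[...,1]>150)).astype(np.uint8); my=cv2.morphologyEx(my,cv2.MORPH_CLOSE,np.ones((9,9)))
for k in cv2.findContours(my,0,1)[0]:
  if cv2.contourArea(k)>800: print("yellow",(cv2.boxPoints(cv2.minAreaRect((px2w(c,k[:,0],.043)[:,:2]*1000).astype(np.float32)))).astype(int).tolist())
E
```

```text
C [0.46865428 0.0150258  0.8991658 ]
((552.3123779296875, 32.26513671875), (100.73606872558594, 141.18540954589844), 81.64981079101562) 3073.5
[[ 0.47515342 -0.00731726]
 [ 0.6148422  -0.02782062]
 [ 0.6294713   0.07184754]
 [ 0.4897826   0.09235089]]
0.10073607
0.14118548
0.10073606
0.14118542
278 [45.20503597 86.30935252] [[0.83527363 0.52911067 0.058     ]]
494 [  4.87854251 191.70040486] [[0.60794442 0.60657535 0.058     ]]
199 [442.02512563 181.95979899] [[ 0.61020814 -0.30720648  0.058     ]]
21 [266.61904762 194.23809524] [[0.59173046 0.05602517 0.058     ]]
47 [124.9787234  200.42553191] [[0.58451709 0.35203724 0.058     ]]
48 [135.9375     203.35416667] [[0.57791428 0.32892517 0.058     ]]
20 [276.9  204.05] [[0.57079736 0.03499934 0.058     ]]
19 [273.36842105 229.78947368] [[0.51754476 0.04315109 0.058     ]]
[ 0.14786989 97.976223  ] 0.46499615811495687
[[76, 72, 66], [80, 75, 70], [92, 90, 87], [105, 103, 102], [108, 107, 105], [108, 107, 105], [107, 106, 103], [106, 105, 102], [107, 106, 103], [108, 107, 105], [108, 106, 104], [107, 105, 104], [113, 111, 109], [127, 125, 122], [127, 125, 123], [114, 112, 110], [103, 101, 100], [103, 102, 100], [102, 99, 94], [103, 97, 90], [105, 99, 91], [106, 100, 92]]
215 129.76824895415356 [[0.74006587 0.16815058 0.03      ]]
378.5 153.94497566806115 [[ 0.6787276  -0.18517511  0.03      ]]
timer [[0.69155938 0.28101133 0.018     ]]
rack [[0.57392295 0.31335407 0.06      ]]
bottle [[ 0.60277627 -0.29114951  0.        ]]
tape [[ 0.47699663 -0.28924099  0.019     ]]
tapeL [[ 0.47769791 -0.24892932  0.019     ]]
yellow [[266, 146], [303, 9], [401, 35], [365, 172]]
yellow [[266, -119], [365, -217], [440, -142], [341, -44]]
yellow [[647, 252], [705, 233], [726, 298], [668, 317]]
```

The target is the white-grey block with three blue caps at top (279,214). The look-alikes are the yellow blocks at (252,321) and (361,309), which I'm rejecting by colour. The crop confirms the block's large wells are on its right side (world −y), so it needs about +88° CCW. The plan is to leave the fingers open, set both tips flat on the long small-well side, and push it round an arc whose centre keeps both tips loaded. After that I'll push it straight home.

```bash
cat >> h.py <<'E'
def rot(th): return np.array([[np.cos(th),-np.sin(th)],[np.sin(th),np.cos(th)]])
def tool(th,s):   # tool down, jaw axis y = s*block y, block yaw th
    yb=rot(th)[:,1]*s; y=np.array([*yb,0]); z=np.array([0,0,-1.]); return np.c_[np.cross(y,z),y,z]
C0=np.array([.5523,.0323]); TH0=np.radians(-98.3); THR=np.radians(-9.85); RAIL=np.array([.7069,-.0081])
Z=.028
E
python3 - <<'E'
from rig import robot
from h import *
COR=C0+rot(TH0)@[0,.065]
for s in(1,-1):
  print(s)
  for k in range(0,7):
    th=TH0+(THR-TH0)*k/6; p=COR+rot(th)@[-.060,-.065]
    q=robot.ik([*p,Z],tool(th,s)); print(p.round(3),None if q is None else np.round(q,2))
print(COR+rot(THR)@[0,-.065])
E
```

```text
1
[0.561 0.092] [ 0.19  0.64 -0.52  1.87  0.45  0.75 -0.73]
[0.545 0.075] [ 0.26  0.63 -0.57  1.92  0.49  0.74 -0.49]
[0.534 0.055] [ 0.32  0.62 -0.61  1.95  0.52  0.73 -0.23]
[0.529 0.033] [ 0.38  0.62 -0.63  1.97  0.53  0.73  0.05]
[0.529 0.011] [ 0.45  0.62 -0.66  1.97  0.56  0.74  0.33]
[ 0.535 -0.011] [ 0.5   0.64 -0.68  1.95  0.58  0.75  0.62]
[ 0.546 -0.031] [ 0.48  0.63 -0.61  1.93  0.53  0.75  0.96]
-1
[0.561 0.092] [ 0.56  0.9  -1.09  1.86  0.96  1.02  2.05]
[0.545 0.075] [-0.96  0.89  1.08  1.96 -1.    0.95 -2.4 ]
[0.534 0.055] [-0.94  0.88  1.08  1.99 -1.    0.94 -2.1 ]
[0.529 0.033] [-0.04  0.53 -0.1   1.98  0.08  0.63 -2.71]
[0.529 0.011] [ 0.03  0.53 -0.14  1.98  0.12  0.64 -2.44]
[ 0.535 -0.011] [ 0.1   0.54 -0.17  1.97  0.14  0.64 -2.16]
[ 0.546 -0.031] [ 0.14  0.56 -0.18  1.94  0.15  0.66 -1.87]
[ 0.60549967 -0.04112499]
```

s=1 works throughout. Next I'll approach the block and make contact.

```bash
python3 - <<'E'
from rig import robot
from h import *
T=tool(TH0,1)
P=lambda d:C0+rot(TH0)@[-d,0]
robot.move_ptp([*P(.085),.22],T)
robot.move_linear([*P(.085),Z],.12,T)
hit=robot.move_linear([*P(.054),Z],.03,None,3.0)
s=robot.get_state();e=rot(TH0).T@(s['ee_pos'][:2]-C0)
print(hit,s['time'],e,s['ee_pos'],s['force'])
for n in("side","top"): cv2.imwrite(f"pics/{n}1.png",robot.grab_frame(n)[...,::-1])
a=cv2.imread('pics/top1.png')[100:300,180:400];b=cv2.imread('pics/side1.png')[100:300,180:400]
cv2.imwrite('pics/c1.png',cv2.resize(np.hstack([a,b]),(792,360)))
E
```

```text
True 5.2667 [-5.96519333e-02 -7.97514177e-05] [0.56083221 0.09133864 0.02773416] [ 0.82921817  1.2601325  -0.2243283 ]
```

View pics/c1.png

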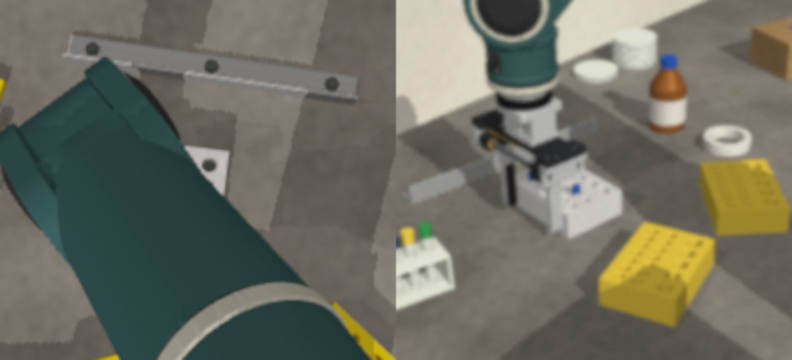

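The side picture shows both open fingers standing at the long side and the tubes seated, while the arm hides the top view. Contact came at 59.7 mm from the block centre. I'll start the arc and watch the force.

```bash
python3 - <<'E'
from rig import robot
from h import *
COR=C0+rot(TH0)@[0,.065]
for k in range(1,6):
    th=TH0+(THR-TH0)*k/10; p=COR+rot(th)@[-.0595,-.065]
    hit=robot.move_linear([*p,Z],.04,tool(th,1),30)
    s=robot.get_state();print(hit,round(s['time'],2),np.round(s['ee_pos'],4),np.round(rot(th).T@s['force'][:2],1),round(s['moment'][2],2))
    if hit:break
for n in("side","top"): cv2.imwrite(f"pics/{n}2.png",robot.grab_frame(n)[...,::-1])
a=cv2.imread('pics/top2.png')[100:300,180:400];b=cv2.imread('pics/side2.png')[100:300,180:400]
cv2.imwrite('pics/c2.png',cv2.resize(np.hstack([a,b]),(792,360)))
E
```

```text
False 5.87 [0.5509 0.082  0.0279] [-1. -1.] 0.12
False 6.36 [0.5429 0.0713 0.0281] [-3.2 -1.7] 0.14
False 6.85 [0.5362 0.0592 0.028 ] [-2.7 -1.1] 0.16
False 7.34 [0.5315 0.0462 0.0279] [-2.9 -2.1] 0.16
False 7.83 [0.5289 0.0329 0.0279] [-3.2 -1.8] 0.15
```

View pics/c2.png

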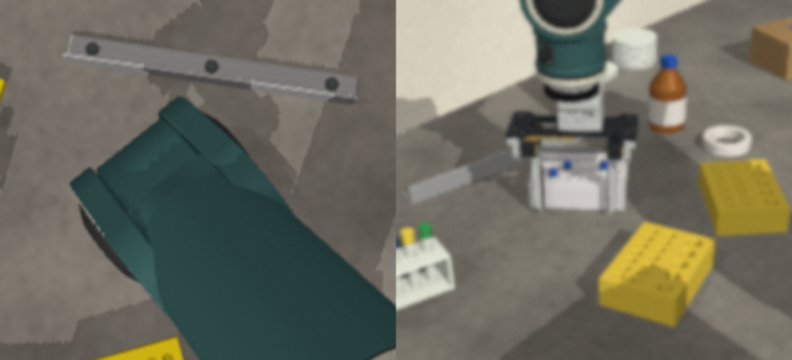

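```bash
python3 - <<'E'
import cv2
b=cv2.imread('pics/side2.png')[150:230,230:330]
cv2.imwrite('pics/c2b.png',cv2.resize(b,(750,600),interpolation=cv2.INTER_CUBIC))
E
```

```text
(no output)
```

View pics/c2b.png

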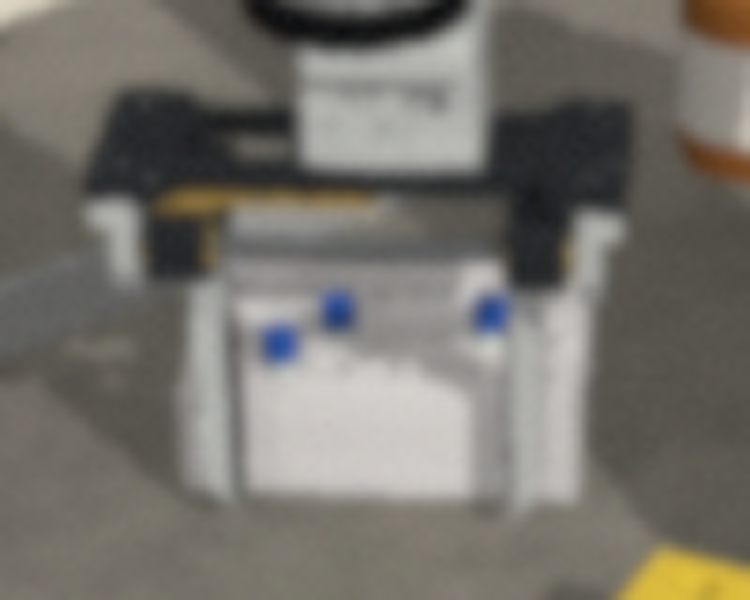

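The block is flush against both fingers and the tubes are seated. It overhangs the left finger slightly less than the right, so it has slipped a few mm along the fingers, which is harmless. Continuing the arc.

```bash
python3 - <<'E'
from rig import robot
from h import *
COR=C0+rot(TH0)@[0,.065]
for k in range(6,11):
    th=TH0+(THR-TH0)*k/10; p=COR+rot(th)@[-.0595,-.065]
    hit=robot.move_linear([*p,Z],.04,tool(th,1),30)
    s=robot.get_state();print(hit,round(s['time'],2),np.round(s['ee_pos'],4),np.round(rot(th).T@s['force'][:2],1),round(s['moment'][2],2))
    if hit:break
for n in("side","top"): cv2.imwrite(f"pics/{n}3.png",robot.grab_frame(n)[...,::-1])
a=cv2.imread('pics/top3.png')[100:300,180:400];b=cv2.imread('pics/side3.png')[130:250,200:332]
cv2.imwrite('pics/c3.png',np.hstack([cv2.resize(a,(396,360)),cv2.resize(b,(396,360))]))
E
```

```text
False 8.43 [0.5285 0.0193 0.0279] [-2.6 -2.9] 0.11
False 8.92 [0.5301 0.0059 0.0279] [-2.1 -1.6] 0.11
False 9.41 [ 0.5337 -0.0072  0.028 ] [-2.5 -1.1] 0.09
False 9.9 [ 0.5394 -0.0195  0.028 ] [-1.6 -1.6] 0.05
False 10.39 [ 0.5468 -0.0309  0.028 ] [-1.9 -1.3] 0.1
```

View pics/c3.png

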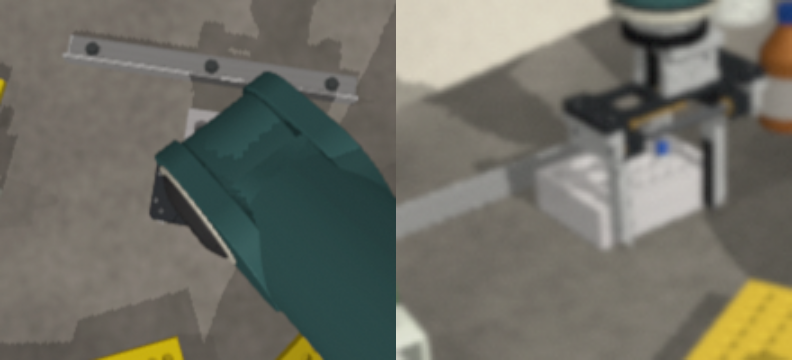

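The top view is mostly hidden. The side view shows the block turned to roughly parallel with the rail, but it overhangs the left finger more than the right. I'll retract clear and measure.

```bash
python3 - <<'E'
from rig import robot
from h import *
T=tool(THR,1); p=robot.get_state()['ee_pos'][:2]
b=p-rot(THR)[:,0]*.03
robot.move_linear([*b,Z],.1)
robot.move_linear([*b,.2],.2)
q=robot.get_state()['qpos'].copy() if hasattr(robot.get_state()['qpos'],'copy') else list(robot.get_state()['qpos'])
q=list(q); q[0]+=0.75
q[0]=q[0]-1.5 if False else q[0]
try: robot.goto_joints(q)
except Exception as e: print(e)
s=robot.get_state();print(s['time'],s['ee_pos'])
c=robot.camera_info("top")
f=robot.grab_frame("top");cv2.imwrite("pics/top4.png",f[...,::-1])
r,bx,a,m,w=block_pose(f,c);print(r,a);print(bx)
E
```

```text
13.3667 [ 0.36148942 -0.3702196   0.19907102]
((605.2395629882812, -43.1649169921875), (140.670166015625, 102.59198760986328), 80.32769775390625) 3067.5
[[ 0.5428555  -0.10388179]
 [ 0.6439892  -0.12111856]
 [ 0.6676236   0.01755196]
 [ 0.56648993  0.03478873]]
```

View pics/top4.png

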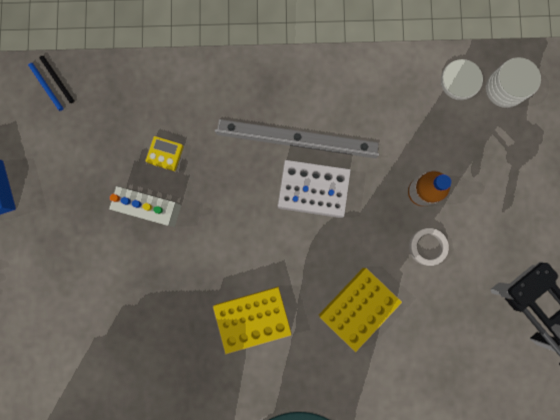

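The top view shows the block at (315,188) with its large wells facing the rail. Its heading is −9.7° against the rail's −9.85°, it is about 44 mm from the rail face, and its ends sit at about −122 to +18 mm along the rail. The bystanders haven't moved. Now the push home.

```bash
python3 - <<'E'
from rig import robot
from h import *
T=tool(THR,1); C=np.array([.6052,-.0432]); P=lambda d:C+rot(THR)@[d,0]
robot.move_ptp([*P(-.09),.2],T)
robot.move_linear([*P(-.09),Z],.12,T)
robot.move_linear([*P(-.062),Z],.08,T)
hit=robot.move_linear([*P(-.0595+.036),Z],.04,T,30)
s=robot.get_state();print(hit,s['time'],s['force'])
hit=robot.move_linear([*P(-.0595+.056),Z],.015,T,18)
s=robot.get_state();print(hit,s['time'],rot(THR).T@s['force'][:2],s['moment'][2],rot(THR).T@(s['ee_pos'][:2]-RAIL))
E
```

```text
False 18.025 [-6.00953077  1.57875304  2.42238714]
True 18.775 [-0.05259302  0.22677653] -0.027088669218906986 [-0.11026952 -0.05183519]
```

The push stopped on contact at −110.3 mm, against about −109.6 mm expected when the block is home. I'll press once more slowly to seat both ends, then retract and look.

```bash
python3 - <<'E'
from rig import robot
from h import *
T=tool(THR,1)
s=robot.get_state();p=s['ee_pos'][:2];ax=rot(THR)[:,0]
hit=robot.move_linear([*(p+ax*.008),Z],.01,T,25)
s=robot.get_state();print(hit,s['time'],rot(THR).T@s['force'][:2],s['moment'][2],rot(THR).T@(s['ee_pos'][:2]-RAIL))
b=s['ee_pos'][:2]-ax*.04
robot.move_linear([*b,Z],.08)
robot.move_linear([*b,.2],.2)
q=list(robot.get_state()['qpos']); q[0]+=0.8; robot.goto_joints(q)
c=robot.camera_info("top")
f=robot.grab_frame("top");cv2.imwrite("pics/top5.png",f[...,::-1])
g=robot.grab_frame("side");cv2.imwrite("pics/side5.png",g[...,::-1])
r,bx,a,m,w=block_pose(f,c);print(r,a)
for x in bx: print(rot(THR).T@(x-RAIL))
print(robot.get_state()['time'],robot.get_state()['ee_pos'])
o=cv2.imread('pics/top0.png')
A=f[...,::-1][105:225,205:390];B=g[...,::-1][140:250,170:330]
cv2.imwrite('pics/c5.png',np.vstack([cv2.resize(A,(463,300),interpolation=2),cv2.resize(B,(463,300),interpolation=2)]))
E
```

```text
True 19.1917 [-0.07997327  0.32523053] -0.05033060690802678 [-0.11034517 -0.05194596]
((647.919189453125, -48.870635986328125), (143.5947265625, 103.62959289550781), 80.2646255493164) 3053.0
[-0.10280784 -0.12216033]
[ 0.00082151 -0.12195302]
[0.00053428 0.02164144]
[-0.10309506  0.02143413]
22.5333 [ 0.35951415 -0.41674277  0.1990782 ]
```

View pics/c5.png

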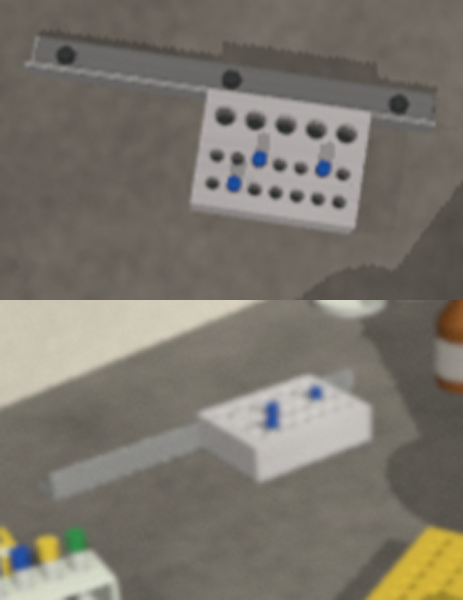

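View pics/top5.png

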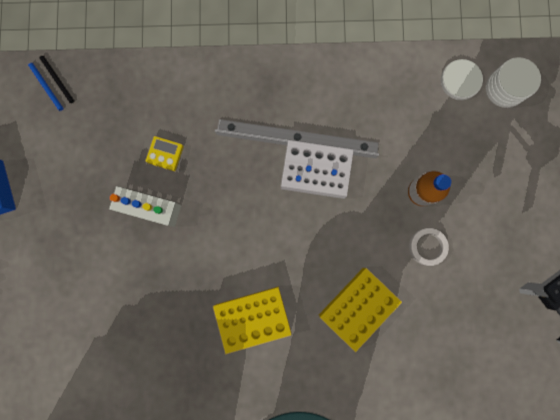

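The top view shows the large-well side against the leaf with no visible gap. The corners are at +0.5 and +0.8 mm from the face and at y −122 and +22 mm along the rail. Three caps are seated and the bystanders are in place. Handing in.

```bash
python3 -c "
from rig import robot
print(robot.sign_off(), robot.get_state()['time'])"
```

```text
the job is handed in; nothing more can be done
the job is handed in; nothing more can be done
```

The block now stands with its large-well side flush against the rail, and I handed the job in at about 23 s of the 67 s allowed.

I turned it about 88° by pushing both open fingertips flat on its small-well long side along an arc. Then I pushed it straight home until the force showed it had met the rail, and pressed once more to seat it.

**Final checks (top camera, about 2 mm calibration):**
- **Against the rail:** both ends of the large-well side measured within about 1 mm of the rail face, with the heading within about 0.2° of the rail's. The second press stopped at the same place as the first.
- **Along the rail:** the block's ends sit at −122 mm and +22 mm, well inside ±182 mm.
- **Tubes and bystanders:** all three tubes stand in their wells, and by eye the rack, bottle, timer, tape roll and yellow blocks have not moved.
- **Robot:** the arm was retracted clear of everything.

**Minor disagreements:**
- **Slip in the turn:** the block slid a few mm along the fingers, with no effect on the result.
- **Outline size:** the last outline measured 143.6 × 103.6 mm instead of 140 × 100, mostly because its near side wall was in view. That outline also puts the face 0.5–0.8 mm past the rail face, which is within measuring error.

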